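Build up the chuck tooling on the tall spindle

TASK

Build up the chuck tooling on the taller of the two spindles: thread onto its pin first the square plate, then the plain tube, then the flat round chuck, and last the ribbed cap over the top of the pin. Lower each one all the way down onto what is beneath it before letting go, and leave the bottle, the beaker and the loupe standing where they are.

Things in the scene. Friction and masses are not known exactly. Their poses are not given: they have to be found in the camera images.
- plate: Square aluminium plate, 60 x 60 x 14 mm high, with a 22 mm through hole in its centre and a small screw near each corner. About 110 g. Origin: centre of its underside; x and y along its sides, z up. Lies flat on the table, at any yaw.
- spacer: Plain white plastic tube standing on end: 44 mm outer diameter, 22 mm bore right through, 22 mm high. About 50 g. Origin: centre of its underside; z along its axis, up.
- chuck: Flat round aluminium wafer chuck: disc of 64 mm diameter, 14 mm high, 22 mm hole through its centre, thin dark ring grooves on its top. About 100 g. Origin: centre of its underside; z up.
- cap: Bright steel cap with dark vertical ribs round its side: 36 mm diameter over the ribs (34 mm for grip), 28 mm high, closed flat top, blind bore in its underside 22 mm wide and 16 mm deep. About 90 g. Stands open end down. Origin: centre of its underside; z up.
- spindle_tall: The target. Fixed black round base, 84 mm diameter, 12 mm high, with an upright 8 mm steel pin in its centre, tapered tip 72 mm above the table. Undersides when seated, above this origin: plate 12 mm, tube 26 mm, round chuck 48 mm, cap 62 mm (its closed top ends at 90 mm). Origin: centre of the base's underside, on the table, on the pin's axis; z up.
- spindle_short: The other spindle, not used. Fixed black square base, 76 x 76 mm, 12 mm high, with a pin of 8 mm diameter, its tip only 38 mm above the table. Origin: centre of the base's underside; z up.
- bottle: Bystander: brown glass bottle with a white cap, 48 mm diameter, 105 mm high, standing. Origin: centre of its underside; z up.
- beaker: Bystander: empty glass beaker, 52 mm diameter at the rim, 60 mm high, standing. Origin: centre of its underside; z up.
- loupe: Bystander: black magnifier standing on its wide end, 42 mm diameter, 34 mm high, a lens inside. Origin: centre of its underside; z up.
Things that resemble listed ones, but are neither listed nor needed, are in the scene too. Leave any green or yellow look-alike of the plate alone. What is shaped like the spacer but red is not meant.

How it is judged:
By the outcome, as a careful person would: the job done as asked, in the order asked, and still so for the second after the job is handed in, with the robot touching nothing.
It also fails if it takes over 101 s, if anything falls off the work surface, if the arm or the gripper's body presses on something with over 40 N, if the wrist force passes 120 N, or if a joint passes its speed limit or range.

ROBOT

A 6-joint arm with a two-finger parallel gripper is mounted at the origin on the work surface. World frame = base frame: x ahead of the robot, y to its left, z up, the work surface at z = 0. Lengths are in m, angles in rad, forces in N, time in s.
With the tool pointing down it reaches from about 0.275 to 0.85 m from the base axis. Payload 19 kg.
Tool frame: the origin (TCP) lies where the fingers leave the gripper's body, on its centre line; the fingertips stand 73 mm ahead of it and the grasp point (between the pads) lies 54 mm ahead of it; z points along the fingers, y is the line along which they close (so a half turn about z gives the same grasp; the last joint's range is limited). The gripper opens to 85 mm and grips with 20 to 120 N. Pads are 22 mm wide; open, the fingers measure 114 mm over their backs; the gripper's body (76 mm by 85 mm) begins 54 mm behind the grasp point. The pads swing forward as they close: fully open they stand 13 mm farther back than shut.
Start: joints at [0.987, 0.15, 1.437, -0, 1.554, -0.134], TCP at [0.25, 0.518, 0.304] pointing down, gripper open.
Joint ranges: [-2.8, 2.8], [-0.68, 2.1], [0.12, 2.68], [-1.39, 4.53], [0.16, 2.79], [-2.81, 2.81]. Speed limits (rad/s): [1.89, 1.89, 2.22, 3.01, 3.01, 3.01].

INTERFACE

Orientations are given as a rotation vector (axis times angle).
In Python, from plant import bot gives the robot as it stands.
- The arm moves only by the tool play_rows, never from a script. Its argument "deltas" is a list of rows, each an object of numbers: "wx", "wy", "wz": the turn, a rotation vector about the world's x, y, z scaled (see below); "tx", "ty", "tz": the shift along the world's x, y, z scaled (see below); "jaw": the opening, from 0 (shut) to 1 (fully open). A call has exactly 5 rows; each row is the pose to reach, as a shift and turn from the pose commanded when the call began; what a row does not reach only later rows make up. The controller multiplies each number of a shift by 750 mm and each number of a turn by 120 degrees. A row lasts 1/12 s, in which the tool goes at most 41.7 mm and 7.16 degrees, less where a joint would pass 70% of its speed; a pose out of reach is approached as far as the arm can. A call with a number of a shift or a turn outside -1 to 1 is refused whole. A call with a gripper value outside its range is refused whole. The fingers move at their own pace and stop on an object; the grip force is fixed at half the most. Time passes only in rows, so rows that repeat a pose let the fingers close, or fill a call up. It gives the time, the measured TCP pose, the force, the opening and the grip force at its end, in the units of the state.
- bot.sense(): the state, without advancing time (a new reading comes with each control period).
- bot.camera(name): name is "scene" or "top"; returns the picture (480x640x3 uint8, red, green, blue); there is no depth.
- bot.camera_info(name): a dict with "fx", "fy", "cx", "cy" (pixels), "k1" (the pictures are not rectified: a ray, as slopes to the right and down, at radius r is drawn at 1 + k1 r^2 times it, then the intrinsics apply), "origin" and "attitude" of the camera in the world. Camera axes: x right, y down, z forward; pixel columns grow to the right and rows downward; lengths in m; the calibration is good to about 2 mm. A picture is of the moment at which its call begins. camera_info takes no time and is no camera call.
- bot.job_done(): hands the job in; it is judged then, once.
The state is a dict: "time": time; "joints": joint angles; "dq": joint speeds; "joint_torque": joint torques, N m; "eef_pos": TCP position; "tcp_rot": TCP orientation; "wrist_force": force on the tool from outside, world axes, zero at the start; "torque": the same for the moment, N m; "grip_width": opening from 0.0 (shut) to 1.0 (fully open); "grasp_force": force on a finger pad.
Only numpy, scipy, OpenCV 4.12 (cv2) and the standard library are available. Lean on these libraries where they do the work, as an engineer would, in place of code of your own. Each camera call takes 0.05 s, during which the arm holds its last target. There are 200 camera calls.

## Working session

There is one attempt and no reset: what is moved stays moved. The work goes in short steps, Python scripts to look and compute and a tool call to move; the robot and the scene stay as the last step left them, time stands still between calls to the robot, and variables do not carry over. Pictures are saved under pics/ and viewed, at most 17 in all, crops included, and the job is handed in when it is done.

Besides the shell and the picture viewer there is one more tool, called by a JSON object that holds its "name" and its "arguments". play_rows: Moves the arm, as the interface text tells. Its arguments: {"type":"object","properties":{"deltas":{"type":"array"}},"required":["deltas"]}

```bash
mkdir -p pics; ls; python3 - <<'E'
from plant import bot
import cv2
for n in("top","scene"):
    cv2.imwrite(f"pics/{n}0.png",bot.camera(n)[:,:,::-1]); print(n,bot.camera_info(n))
print(bot.sense())
E
```

```text
pics
top {'fx': 621.6389774136082, 'fy': 621.6389774136082, 'cx': 323.43201994682266, 'cy': 244.99122089238116, 'k1': -0.21853196094313806, 'origin': array([ 0.28822818, -0.00178617,  1.28653697]), 'attitude': array([-2.1233802 ,  2.14408535, -0.16072755])}
scene {'fx': 580.9304445002847, 'fy': 580.9304445002847, 'cx': 319.03149945601507, 'cy': 238.23422181193726, 'k1': -0.11978965282363711, 'origin': array([ 0.88304026, -0.64340011,  0.74599974]), 'attitude': array([-2.2490986 , -0.61954277,  0.30044321])}
{'time': 0.1, 'joints': array([ 9.86995338e-01,  1.50905935e-01,  1.43795014e+00, -5.24695785e-06,
        1.55379204e+00, -1.34021011e-01]), 'dq': array([ 0.00100806, -0.00177458, -0.0008355 ,  0.0026649 ,  0.00041278,
       -0.00071103]), 'joint_torque': array([ 4.55365836e-03, -7.14381409e+01, -5.71799219e+01, -1.69093491e-04,
        7.26132610e-03,  2.30205802e-05]), 'eef_pos': array([0.24994164, 0.51767729, 0.30336129]), 'tcp_rot': array([-7.00490602e-01, -3.06212614e+00,  1.55497652e-03]), 'wrist_force': array([ 0.02334339, -0.42509593,  0.28772467]), 'torque': array([ 0.05656663, -0.00702472,  0.03115532]), 'grasp_force': 0.0, 'grip_width': 1.003000686780587}
```

View pics/top0.png

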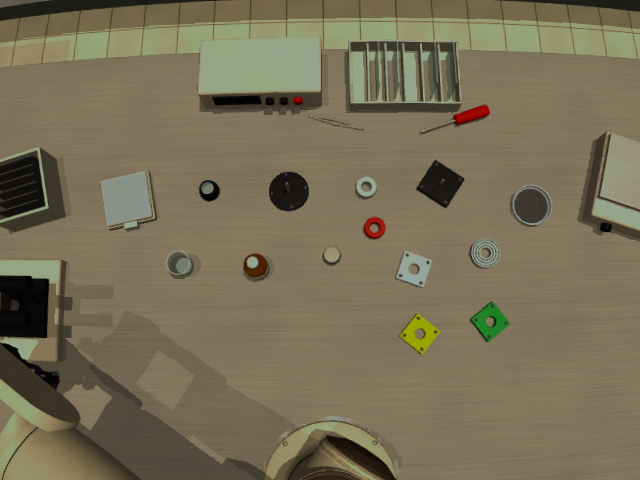

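View pics/scene0.png

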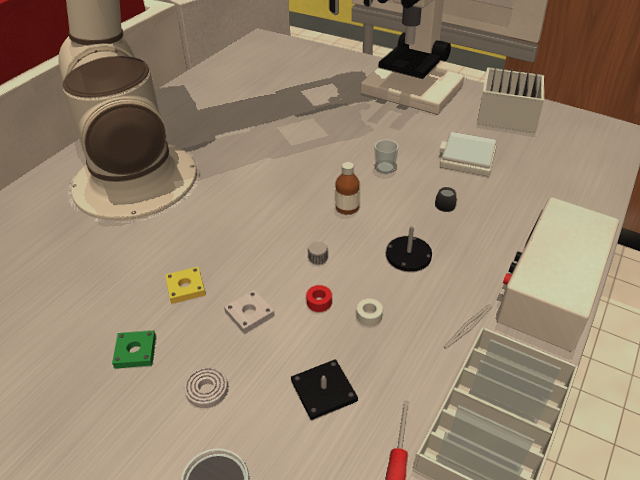

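Candidates (top picture):
- **Plate:** silver (414,269). Look-alikes are yellow (420,334) and green (490,322).
- **Tube:** white (366,187). The look-alike is red (375,228).
- **Chuck:** ringed disc (485,253). The look-alike is the dark dish (531,205).
- **Cap:** (332,256). It could be confused with the loupe (209,190) or the bottle cap (256,265).
- **Tall spindle:** round base (289,190). The square short one is at (440,183).

Next I check the choice in a close crop and measure.

```bash
cat > h.py <<'E'
import numpy as np,cv2
from scipy.spatial.transform import Rotation as R
from plant import bot
class Cam:
    def __init__(s,n):
        i=bot.camera_info(n); s.K=np.array([[i['fx'],0,i['cx']],[0,i['fy'],i['cy']],[0,0,1]]); s.d=np.array([i['k1'],0,0,0,0.])
        s.o=np.array(i['origin']); s.R=R.from_rotvec(i['attitude']).as_matrix()
        s.rv=cv2.Rodrigues(s.R.T)[0]; s.t=-s.R.T@s.o
    def proj(s,P): return cv2.projectPoints(np.asarray(P,float).reshape(-1,1,3),s.rv,s.t,s.K,s.d)[0].reshape(-1,2)
    def unproj(s,uv,z):
        n=cv2.undistortPoints(np.asarray(uv,float).reshape(-1,1,2),s.K,s.d).reshape(-1,2)
        r=np.c_[n,np.ones(len(n))]@s.R.T
        return s.o+r*((z-s.o[2])/r[:,2])[:,None]
C={n:Cam(n) for n in("top","scene")}
a=np.linspace(0,2*np.pi,48,endpoint=False)
def ring(x,y,z,r): return np.c_[x+r*np.cos(a),y+r*np.sin(a),z+0*a]
def sq(x,y,z,s,yaw):
    p=np.array([[1,1],[-1,1],[-1,-1],[1,-1]])*s/2; c,q=np.cos(yaw),np.sin(yaw)
    return np.c_[p@np.array([[c,q],[-q,c]])+[x,y],[z]*4]
E
python3 - <<'E'
from h import *
T=cv2.imread("pics/top0.png");S=cv2.imread("pics/scene0.png")
pts={"plate":(414,269,.014),"spacer":(366,187,.022),"chuck":(485,253,.014),"cap":(332,256,.028),"tall":(289,190,.012),"short":(440,183,.012),"bottle":(256,265,.09),"loupe":(209,190,.034),"beaker":(179,263,.03),"red":(375,228,.02),"dish":(531,205,.01)}
for n,(u,v,z) in pts.items():
    p=C["top"].unproj([(u,v)],z)[0]; print(n,p.round(3),np.hypot(*p[:2]).round(3),"scene px",C["scene"].proj([p]).round(0))
t=cv2.resize(T[165:285,250:510],None,fx=3,fy=3,interpolation=cv2.INTER_CUBIC)
cv2.imwrite("pics/crop0.png",t)
E
```

```text
plate [ 0.441 -0.177  0.014] 0.476 scene px [[247. 308.]]
spacer [ 0.614 -0.081  0.022] 0.62 scene px [[367. 307.]]
chuck [ 0.473 -0.329  0.014] 0.576 scene px [[204. 383.]]
cap [ 0.468 -0.008  0.028] 0.468 scene px [[314. 247.]]
tall [0.612 0.081 0.012] 0.618 scene px [[408. 251.]]
short [ 0.625 -0.24   0.012] 0.669 scene px [[322. 385.]]
bottle [0.443 0.14  0.09 ] 0.465 scene px [[343. 172.]]
loupe [0.609 0.248 0.034] 0.658 scene px [[443. 192.]]
beaker [0.456 0.308 0.03 ] 0.551 scene px [[387. 157.]]
red [ 0.527 -0.098  0.02 ] 0.536 scene px [[316. 295.]]
dish [ 0.577 -0.438  0.01 ] 0.724 scene px [[213. 479.]]
```

View pics/crop0.png

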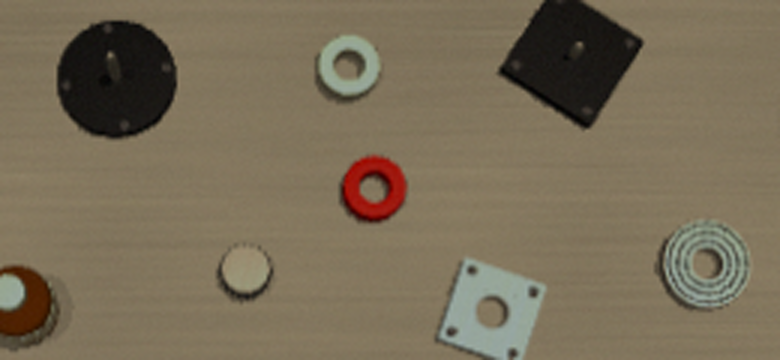

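The crop shows the tall spindle's round base at crop (117,78), the white tube at (349,66), the cap at (245,270), the silver plate at (492,312) and the ringed chuck at (706,264). The choices match the descriptions. I fit outlines in both cameras.

```bash
cat >> h.py <<'E'
from scipy.ndimage import map_coordinates
from scipy.optimize import differential_evolution
def gradmag(im):
    g=cv2.GaussianBlur(im,(0,0),1).astype(np.float32)
    return np.minimum(np.sqrt(sum(cv2.Sobel(g[...,k],cv2.CV_32F,i,1-i)**2 for k in range(3) for i in(0,1))),250)
def seg(P): # densify closed polygon
    return np.concatenate([P+(np.roll(P,-1,0)-P)*f for f in np.linspace(0,1,12,endpoint=False)])
def curves(n,x,y,yaw=0,z=0):
    return {"plate":lambda:[seg(sq(x,y,z+.014,.06,yaw)),ring(x,y,z+.014,.011)],
     "spacer":lambda:[ring(x,y,z+.022,.022),ring(x,y,z+.022,.011)],
     "chuck":lambda:[ring(x,y,z+.014,.032),ring(x,y,z+.014,.011)],
     "cap":lambda:[ring(x,y,z+.028,.0175)],
     "tall":lambda:[ring(x,y,z+.012,.042)]}[n]()
def fit(n,x0,y0,G,z=0,w=.012,yawb=None):
    def f(p):
        c=curves(n,p[0],p[1],p[2] if yawb else 0,z)
        return -sum(map_coordinates(G[k],C[k].proj(q)[:,::-1].T,order=1).mean() for k in G for q in c)
    r=differential_evolution(f,[(x0-w,x0+w),(y0-w,y0+w)]+([yawb] if yawb else []),seed=1,maxiter=60,popsize=12,tol=1e-4)
    return r.x.round(4),round(-r.fun,1)
E
python3 - <<'E'
from h import *
G={k:gradmag(cv2.imread(f"pics/{k}0.png")) for k in C}
for n,x,y in(("plate",.441,-.177),("spacer",.614,-.081),("chuck",.473,-.329),("cap",.468,-.008),("tall",.612,.081)):
    for ks in(["top"],["scene"],["top","scene"]): print(n,ks,*fit(n,x,y,{k:G[k] for k in ks},yawb=(-.8,.8) if n=="plate" else None))
# pin tip
print(C["top"].proj([[.612,.081,.072]]),C["scene"].proj([[.612,.081,.072]]))
E
```

```text
plate ['top'] [ 0.4425 -0.1773 -0.3485] 400.8
plate ['scene'] [ 0.444  -0.1764 -0.3668] 349.2
plate ['top', 'scene'] [ 0.4429 -0.1769 -0.3492] 735.3
spacer ['top'] [ 0.6165 -0.0809] 432.3
spacer ['scene'] [ 0.6183 -0.0805] 412.5
spacer ['top', 'scene'] [ 0.6172 -0.0808] 833.5
chuck ['top'] [ 0.4748 -0.3308] 267.7
chuck ['scene'] [ 0.477  -0.3303] 341.8
chuck ['top', 'scene'] [ 0.4759 -0.3305] 582.1
cap ['top'] [ 0.4668 -0.0052] 168.7
cap ['scene'] [ 0.4756 -0.007 ] 152.1
cap ['top', 'scene'] [ 0.4749 -0.0054] 279.6
tall ['top'] [0.6102 0.0826] 249.7
tall ['scene'] [0.6153 0.078 ] 231.0
tall ['top', 'scene'] [0.6116 0.083 ] 425.7
[[287.17974754 182.82883741]] [[410.15540249 226.7737904 ]]
```

```bash
python3 - <<'E'
from h import *
for k in C:
    im=cv2.imread(f"pics/{k}0.png")
    m=(im.max(2)<55).astype(np.uint8); u,v=C[k].proj([[.612,.081,.006]])[0].astype(int)
    b=np.zeros_like(m); b[v-35:v+35,u-35:u+35]=m[v-35:v+35,u-35:u+35]
    c=max(cv2.findContours(b,0,1)[0],key=cv2.contourArea); b[:]=0; cv2.drawContours(b,[cv2.convexHull(c)],-1,1,-1)
    def f(p):
        q=np.zeros_like(b); h=cv2.convexHull(C[k].proj(np.r_[ring(*p,.012,.042),ring(*p,0,.042)]).astype(np.float32))
        cv2.fillPoly(q,[np.round(h*16).astype(np.int32)],1,shift=4); return -(q&b).sum()/(q|b).sum()
    r=differential_evolution(f,[(.6,.625),(.07,.092)],seed=1,maxiter=40); print(k,r.x.round(4),r.fun)
    u,v=C[k].proj([[.47,-.006,.014]])[0].astype(int)
    cv2.imwrite(f"pics/c_{k}.png",cv2.resize(im[v-25:v+25,u-25:u+25],None,fx=8,fy=8,interpolation=cv2.INTER_CUBIC)); print(u-25,v-25)
a_=cv2.imread("pics/c_top.png");b_=cv2.imread("pics/c_scene.png");cv2.imwrite("pics/cc.png",np.hstack([a_,b_]))
E
```

```text
top [0.625  0.0702] 1.1429209463264902e+16
306 231
scene [0.6    0.0701] 1.0386680221683306e+16
290 227<stdin>:9: RuntimeWarning: overflow encountered in scalar negative
```

View pics/cc.png

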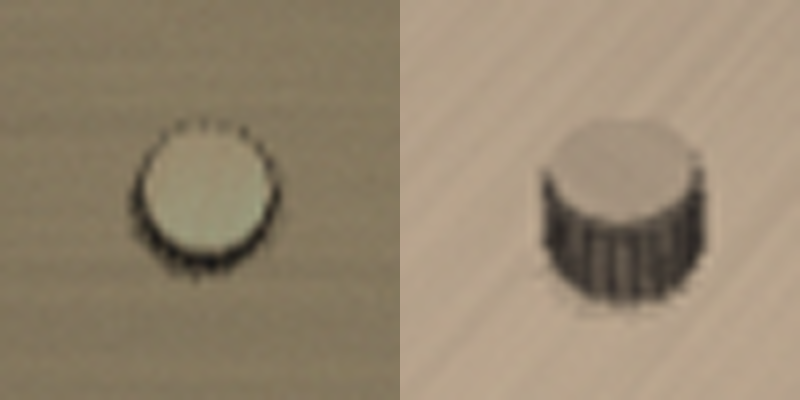

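The cap's top centre shows at crop (207,187) in the top view, which is (331.9,254.4), and at (224,170) in the scene view, which is (318,248.2).

```bash
python3 - <<'E'
from h import *
print(C["top"].unproj([(331.5,254)],.028),C["scene"].unproj([(317.7,247.8)],.028))
for k in C:
    im=cv2.imread(f"pics/{k}0.png")
    m=(im.max(2)<55).astype(np.uint8); u,v=C[k].proj([[.612,.081,.006]])[0].astype(int)
    b=np.zeros_like(m); b[v-35:v+35,u-35:u+35]=m[v-35:v+35,u-35:u+35]
    c=max(cv2.findContours(b,0,1)[0],key=cv2.contourArea); b[:]=0; cv2.drawContours(b,[cv2.convexHull(c)],-1,1,-1)
    def f(p):
        q=np.zeros_like(b); h=cv2.convexHull(C[k].proj(np.r_[ring(*p,.012,.042),ring(*p,0,.042)]).astype(np.float32))
        cv2.fillPoly(q,[np.round(h*16).astype(np.int32)],1,shift=4); return -float((q&b).sum())/float((q|b).sum())
    r=differential_evolution(f,[(.6,.625),(.07,.092)],seed=1,maxiter=40); print(k,r.x.round(4),r.fun)
s=bot.sense(); Rm=R.from_rotvec(s['tcp_rot']).as_matrix(); print(Rm.round(3),np.degrees(np.arctan2(Rm[1,1],Rm[0,1])))
E
```

```text
[[ 0.47237481 -0.00700894  0.028     ]] [[ 0.47472951 -0.00654323  0.028     ]]
top [0.611  0.0827] -0.9568899153194765
scene [0.6124 0.0841] -0.9176056338028169
[[-0.901  0.435 -0.001]
 [ 0.435  0.901 -0.001]
 [ 0.    -0.001 -1.   ]] 64.2295148736878
```

Targets:

| Item | x | y | Note |
|---|---|---|---|
| plate | .4432 | -.1769 | sides at 70° |
| tube | .6174 | -.0807 | |
| chuck | .4759 | -.3305 | |
| cap | .4737 | -.0068 | |
| tall spindle | .6117 | .083 | |

The closing line at 70° yaw is clear of neighbours for all of them, so I turn +5.8° once and keep it.

{"name": "play_rows", "arguments": {"deltas": [{"tx": 0.013, "ty": -0.05, "tz": 0, "wz": 0.0483, "wx": 0, "wy": 0, "jaw": 1}, {"tx": 0.026, "ty": -0.1, "tz": 0, "wz": 0.0483, "wx": 0, "wy": 0, "jaw": 1}, {"tx": 0.04, "ty": -0.15, "tz": 0, "wz": 0.0483, "wx": 0, "wy": 0, "jaw": 1}, {"tx": 0.053, "ty": -0.2, "tz": 0, "wz": 0.0483, "wx": 0, "wy": 0, "jaw": 1}, {"tx": 0.066, "ty": -0.25, "tz": 0, "wz": 0.0483, "wx": 0, "wy": 0, "jaw": 1}]}}

```text
time: 0.52
eef_pos: [0.2993, 0.3286, 0.3035]
tcp_rot: [-0.544, -3.094, 0.001]
wrist_force: [2.4, 0.7, 0.5]
grip_width: 1.005
grasp_force: 0.0
```

{"name": "play_rows", "arguments": {"deltas": [{"tx": 0.015, "ty": -0.053, "tz": 0, "wz": 0, "wx": 0, "wy": 0, "jaw": 1}, {"tx": 0.03, "ty": -0.106, "tz": 0, "wz": 0, "wx": 0, "wy": 0, "jaw": 1}, {"tx": 0.045, "ty": -0.159, "tz": 0, "wz": 0, "wx": 0, "wy": 0, "jaw": 1}, {"tx": 0.06, "ty": -0.212, "tz": 0, "wz": 0, "wx": 0, "wy": 0, "jaw": 1}, {"tx": 0.074, "ty": -0.26, "tz": 0, "wz": 0, "wx": 0, "wy": 0, "jaw": 1}]}}

```text
time: 0.93
eef_pos: [0.3548, 0.1332, 0.3039]
tcp_rot: [0.545, 3.094, -0.0]
wrist_force: [1.5, 1.3, 0.3]
grip_width: 0.998
grasp_force: 0.0
```

{"name": "play_rows", "arguments": {"deltas": [{"tx": 0.015, "ty": -0.053, "tz": 0, "wz": 0, "wx": 0, "wy": 0, "jaw": 1}, {"tx": 0.03, "ty": -0.106, "tz": 0, "wz": 0, "wx": 0, "wy": 0, "jaw": 1}, {"tx": 0.045, "ty": -0.159, "tz": 0, "wz": 0, "wx": 0, "wy": 0, "jaw": 1}, {"tx": 0.06, "ty": -0.212, "tz": 0, "wz": 0, "wx": 0, "wy": 0, "jaw": 1}, {"tx": 0.074, "ty": -0.26, "tz": 0, "wz": 0, "wx": 0, "wy": 0, "jaw": 1}]}}

```text
time: 1.35
eef_pos: [0.4104, -0.0622, 0.3039]
tcp_rot: [0.546, 3.094, -0.0]
wrist_force: [0.9, 1.7, -0.8]
grip_width: 0.999
grasp_force: 0.0
```

{"name": "play_rows", "arguments": {"deltas": [{"tx": 0.0437, "ty": -0.153, "tz": -0.152, "wz": 0, "wx": 0, "wy": 0, "jaw": 1}, {"tx": 0.0437, "ty": -0.153, "tz": -0.152, "wz": 0, "wx": 0, "wy": 0, "jaw": 1}, {"tx": 0.0437, "ty": -0.153, "tz": -0.152, "wz": 0, "wx": 0, "wy": 0, "jaw": 1}, {"tx": 0.0437, "ty": -0.153, "tz": -0.152, "wz": 0, "wx": 0, "wy": 0, "jaw": 1}, {"tx": 0.0437, "ty": -0.153, "tz": -0.152, "wz": 0, "wx": 0, "wy": 0, "jaw": 1}]}}

```text
time: 1.77
eef_pos: [0.4424, -0.1774, 0.1844]
tcp_rot: [-0.548, -3.087, -0.002]
wrist_force: [0.2, 1.3, -1.4]
grip_width: 0.996
grasp_force: 0.0
```

{"name": "play_rows", "arguments": {"deltas": [{"tx": 0, "ty": 0, "tz": -0.05, "wz": 0, "wx": 0, "wy": 0, "jaw": 1}, {"tx": 0, "ty": 0, "tz": -0.1, "wz": 0, "wx": 0, "wy": 0, "jaw": 1}, {"tx": 0, "ty": 0, "tz": -0.13, "wz": 0, "wx": 0, "wy": 0, "jaw": 1}, {"tx": 0, "ty": 0, "tz": -0.15, "wz": 0, "wx": 0, "wy": 0, "jaw": 1}, {"tx": 0, "ty": 0, "tz": -0.15, "wz": 0, "wx": 0, "wy": 0, "jaw": 1}]}}

```text
time: 2.18
eef_pos: [0.442, -0.1735, 0.0746]
tcp_rot: [-0.544, -3.089, -0.003]
wrist_force: [-0.4, 0.1, -0.8]
grip_width: 0.999
grasp_force: 0.0
```

```bash
python3 - <<'E'
from h import *
im=cv2.cvtColor(bot.camera("scene"),cv2.COLOR_RGB2BGR)
print(bot.sense()['eef_pos'])
cv2.imwrite("pics/a.png",cv2.resize(im[220:370,150:350],None,fx=4,fy=4))
E
```

```text
[ 0.44272357 -0.17392393  0.07656102]
```

View pics/a.png

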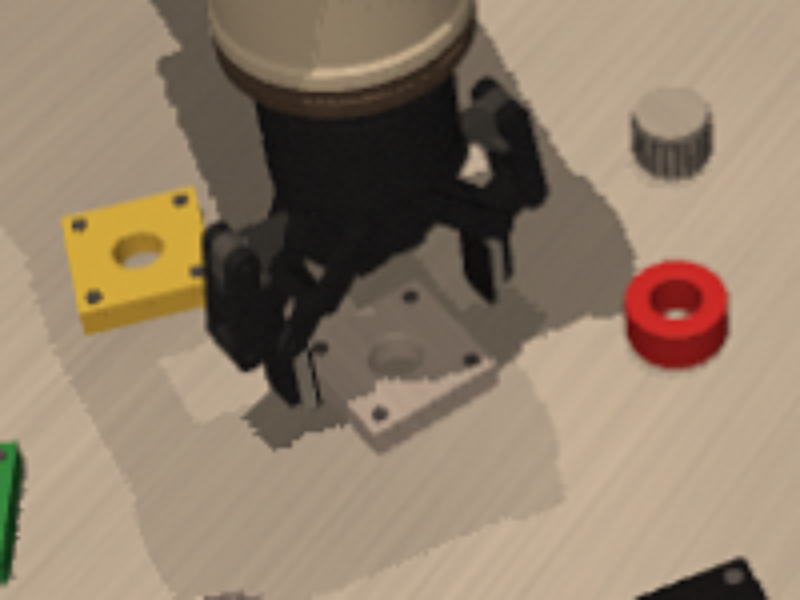

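The fingers straddle the plate, with tips at crop (290,390) and (490,290) and the hole at (397,352). I lower the last bit and close.

{"name": "play_rows", "arguments": {"deltas": [{"tx": 0, "ty": 0, "tz": -0.0085, "wz": 0, "wx": 0, "wy": 0, "jaw": 1}, {"tx": 0, "ty": 0, "tz": -0.0085, "wz": 0, "wx": 0, "wy": 0, "jaw": 0.6}, {"tx": 0, "ty": 0, "tz": -0.0085, "wz": 0, "wx": 0, "wy": 0, "jaw": 0.4}, {"tx": 0, "ty": 0, "tz": -0.0085, "wz": 0, "wx": 0, "wy": 0, "jaw": 0.4}, {"tx": 0, "ty": 0, "tz": -0.0085, "wz": 0, "wx": 0, "wy": 0, "jaw": 0.4}]}}

```text
time: 2.65
eef_pos: [0.4437, -0.1746, 0.0723]
tcp_rot: [0.545, 3.093, -0.001]
wrist_force: [-3.4, 1.7, 10.0]
grip_width: 0.684
grasp_force: 63.3
```

{"name": "play_rows", "arguments": {"deltas": [{"tx": 0, "ty": 0, "tz": 0.02, "wz": 0, "wx": 0, "wy": 0, "jaw": 0.4}, {"tx": 0, "ty": 0, "tz": 0.07, "wz": 0, "wx": 0, "wy": 0, "jaw": 0.4}, {"tx": 0, "ty": 0, "tz": 0.12, "wz": 0, "wx": 0, "wy": 0, "jaw": 0.4}, {"tx": 0, "ty": 0, "tz": 0.16, "wz": 0, "wx": 0, "wy": 0, "jaw": 0.4}, {"tx": 0, "ty": 0, "tz": 0.16, "wz": 0, "wx": 0, "wy": 0, "jaw": 0.4}]}}

```text
time: 3.07
eef_pos: [0.4449, -0.1753, 0.1976]
tcp_rot: [0.543, 3.085, -0.005]
wrist_force: [-0.0, -0.4, 0.1]
grip_width: 0.682
grasp_force: 65.9
```

```bash
python3 - <<'E'
from h import *
for i in range(3):
    im=cv2.cvtColor(bot.camera("scene"),cv2.COLOR_RGB2BGR); s=bot.sense()
    print(s['eef_pos'].round(4),s['wrist_force'].round(1),s['grip_width'],s['grasp_force'])
u,v=C["scene"].proj([[.443,-.175,.12]])[0].astype(int)
cv2.imwrite("pics/b.png",cv2.resize(im[v-75:v+75,u-75:u+75],None,fx=4,fy=4))
E
```

```text
[ 0.4443 -0.175   0.1946] [ 0.1 -0.4 -2.7] 0.6809490336118538 65.94927191734314
[ 0.4436 -0.1746  0.1924] [ 0.2  0.2 -1.3] 0.6801539964874463 65.94313859939575
[ 0.4431 -0.1744  0.191 ] [ 0.8  0.6 -2.1] 0.6759715723829764 65.92957377433777
```

View pics/b.png

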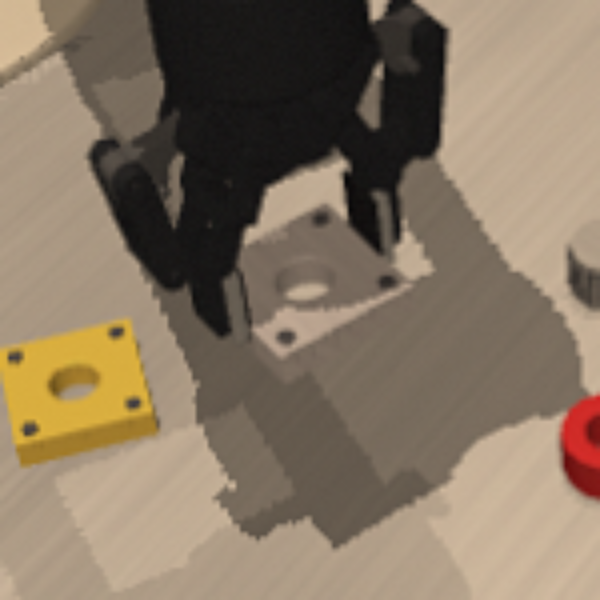

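The plate is held level, with its hole at crop (305,283). I carry it to the spindle.

{"name": "play_rows", "arguments": {"deltas": [{"tx": 0.023, "ty": 0.034, "tz": 0, "wz": 0, "wx": 0, "wy": 0, "jaw": 0.4}, {"tx": 0.046, "ty": 0.07, "tz": 0, "wz": 0, "wx": 0, "wy": 0, "jaw": 0.4}, {"tx": 0.069, "ty": 0.105, "tz": 0, "wz": 0, "wx": 0, "wy": 0, "jaw": 0.4}, {"tx": 0.092, "ty": 0.14, "tz": 0, "wz": 0, "wx": 0, "wy": 0, "jaw": 0.4}, {"tx": 0.1127, "ty": 0.172, "tz": 0, "wz": 0, "wx": 0, "wy": 0, "jaw": 0.4}]}}

```text
time: 3.63
eef_pos: [0.528, -0.0437, 0.1894]
tcp_rot: [-0.544, -3.092, -0.0]
wrist_force: [0.8, -1.3, -0.9]
grip_width: 0.684
grasp_force: 65.9
```

{"name": "play_rows", "arguments": {"deltas": [{"tx": 0.03, "ty": 0.046, "tz": 0, "wz": 0, "wx": 0, "wy": 0, "jaw": 0.4}, {"tx": 0.06, "ty": 0.092, "tz": 0, "wz": 0, "wx": 0, "wy": 0, "jaw": 0.4}, {"tx": 0.09, "ty": 0.137, "tz": 0, "wz": 0, "wx": 0, "wy": 0, "jaw": 0.4}, {"tx": 0.1127, "ty": 0.172, "tz": 0, "wz": 0, "wx": 0, "wy": 0, "jaw": 0.4}, {"tx": 0.1127, "ty": 0.172, "tz": 0, "wz": 0, "wx": 0, "wy": 0, "jaw": 0.4}]}}

```text
time: 4.05
eef_pos: [0.6137, 0.088, 0.1887]
tcp_rot: [-0.539, -3.093, -0.001]
wrist_force: [1.4, -0.1, -1.7]
grip_width: 0.682
grasp_force: 65.9
```

```bash
python3 - <<'E'
from h import *
for i in range(6):
    im=cv2.cvtColor(bot.camera("scene"),cv2.COLOR_RGB2BGR); s=bot.sense()
    if i%2: print(s['eef_pos'].round(4),s['wrist_force'].round(1),s['grip_width'],s['grasp_force'])
u,v=C["scene"].proj([[.612,.083,.1]])[0].astype(int)
cv2.imwrite("pics/c.png",cv2.resize(im[v-75:v+75,u-75:u+75],None,fx=4,fy=4)); print(u-75,v-75)
E
```

```text
[0.612  0.0845 0.1888] [-0.2 -1.3 -1.5] 0.6826551628316416 65.87567210197449
[0.6117 0.083  0.1898] [ 0.   0.6 -1. ] 0.6833531080925203 65.87518572807312
[0.6118 0.0825 0.1906] [-0.1 -0.7 -0.9] 0.6785292662448794 65.87488889694214
337 138
```

View pics/c.png

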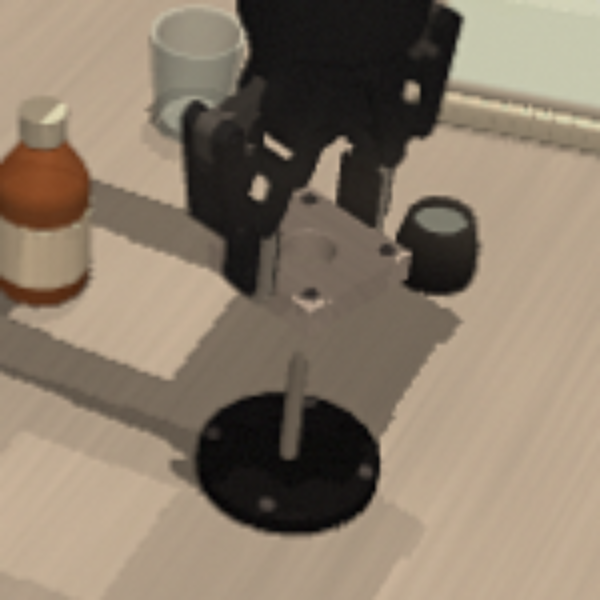

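```bash
python3 - <<'E'
from h import *
im=cv2.imread("pics/c.png")
c=C["scene"]; f=lambda x,y:(337+x/4-.4,138+y/4-.4)
print(c.unproj([f(305,251)],.134),c.unproj([f(298,356)],.072),c.unproj([f(289,458)],.012))
print(bot.sense()['eef_pos'])
E
```

```text
[[0.61283156 0.0775902  0.134     ]] [[0.6132407 0.0822476 0.072    ]] [[0.61502432 0.08091303 0.012     ]]
[0.61184376 0.08254262 0.19063609]
```

{"name": "play_rows", "arguments": {"deltas": [{"tx": 0, "ty": 0.002, "tz": -0.03, "wz": 0, "wx": 0, "wy": 0, "jaw": 0.4}, {"tx": 0, "ty": 0.002, "tz": -0.06, "wz": 0, "wx": 0, "wy": 0, "jaw": 0.4}, {"tx": 0, "ty": 0.002, "tz": -0.09, "wz": 0, "wx": 0, "wy": 0, "jaw": 0.4}, {"tx": 0, "ty": 0.002, "tz": -0.09, "wz": 0, "wx": 0, "wy": 0, "jaw": 0.4}, {"tx": 0, "ty": 0.002, "tz": -0.09, "wz": 0, "wx": 0, "wy": 0, "jaw": 0.4}]}}

```text
time: 4.77
eef_pos: [0.6118, 0.0843, 0.1233]
tcp_rot: [-0.546, -3.092, 0.001]
wrist_force: [0.1, -0.3, 0.0]
grip_width: 0.677
grasp_force: 65.8
```

```bash
python3 - <<'E'
from h import *
for i in range(4):
    im=cv2.cvtColor(bot.camera("scene"),cv2.COLOR_RGB2BGR); s=bot.sense()
    if i%2: print(s['eef_pos'].round(4),s['wrist_force'].round(1),s['grip_width'],s['grasp_force'])
u,v=C["scene"].proj([[.612,.083,.07]])[0].astype(int)
cv2.imwrite("pics/d.png",cv2.resize(im[v-45:v+45,u-45:u+45],None,fx=6,fy=6))
E
```

```text
[0.6128 0.0846 0.1252] [ 2.2  0.1 -0.8] 0.6807114313066032 65.8090603351593
[0.6129 0.0848 0.1252] [ 0.3  0.7 -1.2] 0.678881831587083 65.81207156181335
```

View pics/d.png

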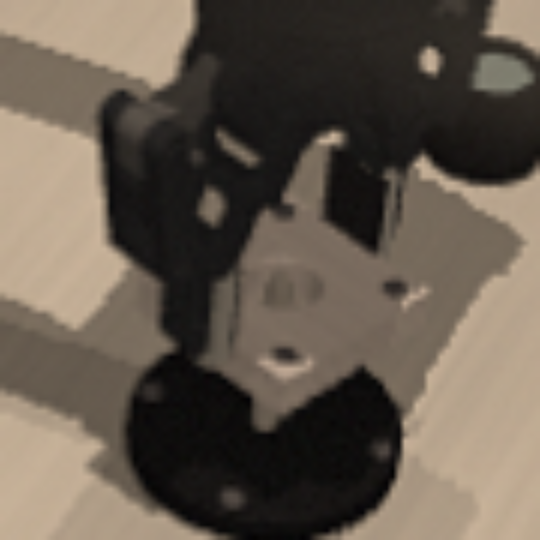

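The pin tip shows inside the hole, at crop (285,290) against the hole centre at (293,290), so it is threaded. I lower it to the base.

{"name": "play_rows", "arguments": {"deltas": [{"tx": -0.002, "ty": 0, "tz": -0.02, "wz": 0, "wx": 0, "wy": 0, "jaw": 0.4}, {"tx": -0.002, "ty": 0, "tz": -0.04, "wz": 0, "wx": 0, "wy": 0, "jaw": 0.4}, {"tx": -0.002, "ty": 0, "tz": -0.051, "wz": 0, "wx": 0, "wy": 0, "jaw": 0.4}, {"tx": -0.002, "ty": 0, "tz": -0.055, "wz": 0, "wx": 0, "wy": 0, "jaw": 0.4}, {"tx": -0.002, "ty": 0, "tz": -0.055, "wz": 0, "wx": 0, "wy": 0, "jaw": 0.4}]}}

```text
time: 5.38
eef_pos: [0.6113, 0.0851, 0.0842]
tcp_rot: [0.545, 3.093, 0.0]
wrist_force: [-6.0, -1.3, 11.5]
grip_width: 0.681
grasp_force: 68.7
```

{"name": "play_rows", "arguments": {"deltas": [{"tx": 0, "ty": 0, "tz": -0.001, "wz": 0, "wx": 0, "wy": 0, "jaw": 0.4}, {"tx": 0, "ty": 0, "tz": -0.002, "wz": 0, "wx": 0, "wy": 0, "jaw": 0.4}, {"tx": 0, "ty": 0, "tz": -0.002, "wz": 0, "wx": 0, "wy": 0, "jaw": 0.4}, {"tx": 0, "ty": 0, "tz": -0.002, "wz": 0, "wx": 0, "wy": 0, "jaw": 0.4}, {"tx": 0, "ty": 0, "tz": -0.002, "wz": 0, "wx": 0, "wy": 0, "jaw": 0.4}]}}

```text
time: 5.8
eef_pos: [0.6113, 0.0851, 0.084]
tcp_rot: [0.544, 3.092, 0.001]
wrist_force: [-16.8, -1.4, 31.7]
grip_width: 0.682
grasp_force: 71.0
```

Contact is at .084, which is .072 + .012, so the plate is seated. I release and rise.

{"name": "play_rows", "arguments": {"deltas": [{"tx": 0, "ty": 0, "tz": 0.002, "wz": 0, "wx": 0, "wy": 0, "jaw": 0.4}, {"tx": 0, "ty": 0, "tz": 0.002, "wz": 0, "wx": 0, "wy": 0, "jaw": 1}, {"tx": 0, "ty": 0, "tz": 0.002, "wz": 0, "wx": 0, "wy": 0, "jaw": 1}, {"tx": 0, "ty": 0, "tz": 0.002, "wz": 0, "wx": 0, "wy": 0, "jaw": 1}, {"tx": 0, "ty": 0, "tz": 0.002, "wz": 0, "wx": 0, "wy": 0, "jaw": 1}]}}

```text
time: 6.22
eef_pos: [0.6109, 0.085, 0.0822]
tcp_rot: [-0.545, -3.094, 0.0]
wrist_force: [-0.4, -0.3, -0.1]
grip_width: 1.002
grasp_force: 0.0
```

{"name": "play_rows", "arguments": {"deltas": [{"tx": 0, "ty": 0, "tz": 0.05, "wz": 0, "wx": 0, "wy": 0, "jaw": 1}, {"tx": 0, "ty": 0, "tz": 0.1, "wz": 0, "wx": 0, "wy": 0, "jaw": 1}, {"tx": 0, "ty": 0, "tz": 0.15, "wz": 0, "wx": 0, "wy": 0, "jaw": 1}, {"tx": 0, "ty": 0, "tz": 0.15, "wz": 0, "wx": 0, "wy": 0, "jaw": 1}, {"tx": 0, "ty": 0, "tz": 0.15, "wz": 0, "wx": 0, "wy": 0, "jaw": 1}]}}

```text
time: 6.63
eef_pos: [0.6116, 0.0851, 0.1972]
tcp_rot: [0.544, 3.09, 0.001]
wrist_force: [-0.7, 0.8, -1.0]
grip_width: 1.0
grasp_force: 0.0
```

{"name": "play_rows", "arguments": {"deltas": [{"tx": 0.002, "ty": -0.055, "tz": 0, "wz": 0, "wx": 0, "wy": 0, "jaw": 1}, {"tx": 0.004, "ty": -0.11, "tz": 0, "wz": 0, "wx": 0, "wy": 0, "jaw": 1}, {"tx": 0.006, "ty": -0.165, "tz": 0, "wz": 0, "wx": 0, "wy": 0, "jaw": 1}, {"tx": 0.008, "ty": -0.2, "tz": 0, "wz": 0, "wx": 0, "wy": 0, "jaw": 1}, {"tx": 0.008, "ty": -0.22, "tz": 0, "wz": 0, "wx": 0, "wy": 0, "jaw": 1}]}}

```text
time: 7.05
eef_pos: [0.6164, -0.083, 0.1934]
tcp_rot: [-0.548, -3.092, 0.001]
wrist_force: [-0.4, -0.2, 0.1]
grip_width: 1.002
grasp_force: 0.0
```

{"name": "play_rows", "arguments": {"deltas": [{"tx": 0, "ty": 0, "tz": -0.02, "wz": 0, "wx": 0, "wy": 0, "jaw": 1}, {"tx": 0, "ty": 0, "tz": -0.05, "wz": 0, "wx": 0, "wy": 0, "jaw": 1}, {"tx": 0, "ty": 0, "tz": -0.08, "wz": 0, "wx": 0, "wy": 0, "jaw": 1}, {"tx": 0, "ty": 0, "tz": -0.08, "wz": 0, "wx": 0, "wy": 0, "jaw": 1}, {"tx": 0, "ty": 0, "tz": -0.08, "wz": 0, "wx": 0, "wy": 0, "jaw": 1}]}}

```text
time: 7.47
eef_pos: [0.6163, -0.0794, 0.1336]
tcp_rot: [-0.544, -3.091, -0.0]
wrist_force: [-0.7, -0.0, -0.6]
grip_width: 1.0
grasp_force: 0.0
```

```bash
python3 - <<'E'
from h import *
im={}
for k in("scene","top"):
    im[k]=cv2.cvtColor(bot.camera(k),cv2.COLOR_RGB2BGR); cv2.imwrite(f"pics/{k}1.png",im[k])
print(bot.sense()['eef_pos'].round(4))
k="scene";u,v=C[k].proj([[.614,0,.03]])[0].astype(int)
cv2.imwrite("pics/e.png",cv2.resize(im[k][v-90:v+90,u-110:u+110],None,fx=3,fy=3))
E
```

```text
[ 0.6172 -0.0797  0.1358]
```

View pics/e.png

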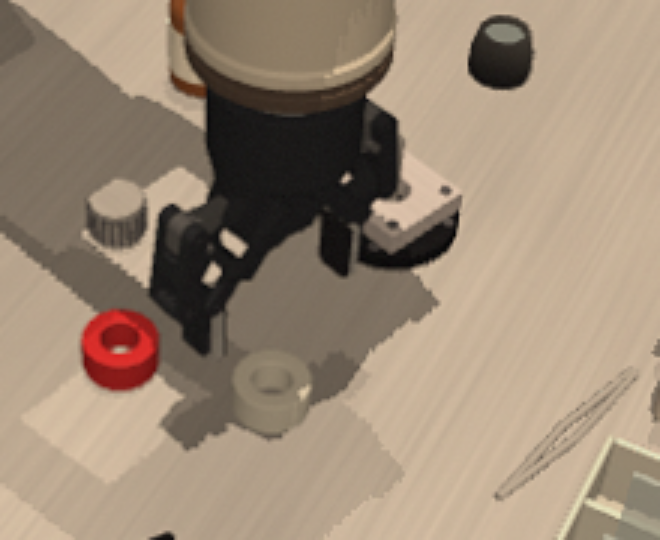

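The plate lies on the tall base at crop (415,205), and the open gripper is over the white tube at (272,385). I descend and grip.

{"name": "play_rows", "arguments": {"deltas": [{"tx": 0, "ty": 0, "tz": -0.03, "wz": 0, "wx": 0, "wy": 0, "jaw": 1}, {"tx": 0, "ty": 0, "tz": -0.06, "wz": 0, "wx": 0, "wy": 0, "jaw": 1}, {"tx": 0, "ty": 0, "tz": -0.078, "wz": 0, "wx": 0, "wy": 0, "jaw": 1}, {"tx": 0, "ty": 0, "tz": -0.078, "wz": 0, "wx": 0, "wy": 0, "jaw": 1}, {"tx": 0, "ty": 0, "tz": -0.078, "wz": 0, "wx": 0, "wy": 0, "jaw": 0.9}]}}

```text
time: 7.98
eef_pos: [0.6171, -0.0799, 0.0769]
tcp_rot: [-0.545, -3.094, 0.0]
wrist_force: [-0.9, -0.2, 0.2]
grip_width: 0.904
grasp_force: 0.0
```

{"name": "play_rows", "arguments": {"deltas": [{"tx": 0, "ty": 0, "tz": 0, "wz": 0, "wx": 0, "wy": 0, "jaw": 0.6}, {"tx": 0, "ty": 0, "tz": 0, "wz": 0, "wx": 0, "wy": 0, "jaw": 0.3}, {"tx": 0, "ty": 0, "tz": 0, "wz": 0, "wx": 0, "wy": 0, "jaw": 0.3}, {"tx": 0, "ty": 0, "tz": 0, "wz": 0, "wx": 0, "wy": 0, "jaw": 0.3}, {"tx": 0, "ty": 0, "tz": 0, "wz": 0, "wx": 0, "wy": 0, "jaw": 0.3}]}}

```text
time: 8.4
eef_pos: [0.6174, -0.0801, 0.0778]
tcp_rot: [0.545, 3.092, -0.0]
wrist_force: [-2.1, 0.8, 10.4]
grip_width: 0.484
grasp_force: 61.2
```

{"name": "play_rows", "arguments": {"deltas": [{"tx": 0, "ty": 0, "tz": 0.02, "wz": 0, "wx": 0, "wy": 0, "jaw": 0.3}, {"tx": 0, "ty": 0, "tz": 0.06, "wz": 0, "wx": 0, "wy": 0, "jaw": 0.3}, {"tx": 0, "ty": 0, "tz": 0.1, "wz": 0, "wx": 0, "wy": 0, "jaw": 0.3}, {"tx": 0, "ty": 0, "tz": 0.15, "wz": 0, "wx": 0, "wy": 0, "jaw": 0.3}, {"tx": 0, "ty": 0, "tz": 0.15, "wz": 0, "wx": 0, "wy": 0, "jaw": 0.3}]}}

```text
time: 8.82
eef_pos: [0.6188, -0.0804, 0.1969]
tcp_rot: [0.543, 3.084, -0.001]
wrist_force: [1.3, 0.1, 0.2]
grip_width: 0.484
grasp_force: 60.9
```

{"name": "play_rows", "arguments": {"deltas": [{"tx": -0.002, "ty": 0.05, "tz": 0, "wz": 0, "wx": 0, "wy": 0, "jaw": 0.3}, {"tx": -0.004, "ty": 0.1, "tz": 0, "wz": 0, "wx": 0, "wy": 0, "jaw": 0.3}, {"tx": -0.006, "ty": 0.15, "tz": 0, "wz": 0, "wx": 0, "wy": 0, "jaw": 0.3}, {"tx": -0.007, "ty": 0.19, "tz": 0, "wz": 0, "wx": 0, "wy": 0, "jaw": 0.3}, {"tx": -0.0075, "ty": 0.219, "tz": 0, "wz": 0, "wx": 0, "wy": 0, "jaw": 0.3}]}}

```text
time: 9.23
eef_pos: [0.6109, 0.0869, 0.1894]
tcp_rot: [0.543, 3.093, 0.001]
wrist_force: [0.2, 0.0, 0.3]
grip_width: 0.485
grasp_force: 60.9
```

```bash
python3 - <<'E'
from h import *
for i in range(5):
    im=cv2.cvtColor(bot.camera("scene"),cv2.COLOR_RGB2BGR); s=bot.sense()
print(s['eef_pos'].round(4),s['wrist_force'].round(1),s['grip_width'],s['grasp_force'])
u,v=C["scene"].proj([[.612,.083,.08]])[0].astype(int)
cv2.imwrite("pics/f.png",cv2.resize(im[v-60:v+60,u-60:u+60],None,fx=4.5,fy=4.5))
E
```

```text
[0.6113 0.084  0.189 ] [ 0.   0.2 -0.1] 0.4850478899982698 60.89154284913093
```

View pics/f.png

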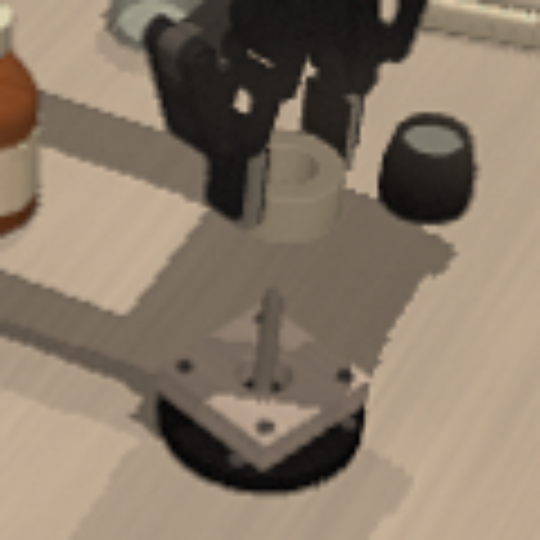

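The plate is flat on the base with the pin through its hole, at crop (265,375), and the tube is upright above at (290,185). I lower it.

{"name": "play_rows", "arguments": {"deltas": [{"tx": 0, "ty": 0, "tz": -0.02, "wz": 0, "wx": 0, "wy": 0, "jaw": 0.3}, {"tx": 0, "ty": 0, "tz": -0.04, "wz": 0, "wx": 0, "wy": 0, "jaw": 0.3}, {"tx": 0, "ty": 0, "tz": -0.06, "wz": 0, "wx": 0, "wy": 0, "jaw": 0.3}, {"tx": 0, "ty": 0, "tz": -0.075, "wz": 0, "wx": 0, "wy": 0, "jaw": 0.3}, {"tx": 0, "ty": 0, "tz": -0.08, "wz": 0, "wx": 0, "wy": 0, "jaw": 0.3}]}}

```text
time: 9.9
eef_pos: [0.6108, 0.0833, 0.127]
tcp_rot: [-0.546, -3.092, 0.001]
wrist_force: [0.4, 0.5, -0.6]
grip_width: 0.484
grasp_force: 60.9
```

{"name": "play_rows", "arguments": {"deltas": [{"tx": 0, "ty": 0, "tz": -0.015, "wz": 0, "wx": 0, "wy": 0, "jaw": 0.3}, {"tx": 0, "ty": 0, "tz": -0.025, "wz": 0, "wx": 0, "wy": 0, "jaw": 0.3}, {"tx": 0, "ty": 0, "tz": -0.03, "wz": 0, "wx": 0, "wy": 0, "jaw": 0.3}, {"tx": 0, "ty": 0, "tz": -0.033, "wz": 0, "wx": 0, "wy": 0, "jaw": 0.3}, {"tx": 0, "ty": 0, "tz": -0.033, "wz": 0, "wx": 0, "wy": 0, "jaw": 0.3}]}}

```text
time: 10.32
eef_pos: [0.6113, 0.0843, 0.1042]
tcp_rot: [0.545, 3.094, -0.0]
wrist_force: [0.5, 0.8, -0.8]
grip_width: 0.476
grasp_force: 60.9
```

Not in contact yet. I go down a little more.

{"name": "play_rows", "arguments": {"deltas": [{"tx": 0, "ty": 0, "tz": -0.001, "wz": 0, "wx": 0, "wy": 0, "jaw": 0.3}, {"tx": 0, "ty": 0, "tz": -0.002, "wz": 0, "wx": 0, "wy": 0, "jaw": 0.3}, {"tx": 0, "ty": 0, "tz": -0.003, "wz": 0, "wx": 0, "wy": 0, "jaw": 0.3}, {"tx": 0, "ty": 0, "tz": -0.003, "wz": 0, "wx": 0, "wy": 0, "jaw": 0.3}, {"tx": 0, "ty": 0, "tz": -0.003, "wz": 0, "wx": 0, "wy": 0, "jaw": 0.3}]}}

```text
time: 10.73
eef_pos: [0.6115, 0.0843, 0.1038]
tcp_rot: [0.544, 3.093, 0.0]
wrist_force: [-10.9, -0.9, 23.2]
grip_width: 0.481
grasp_force: 63.5
```

Contact is at .1038, as predicted, so the tube is seated. I release and rise.

{"name": "play_rows", "arguments": {"deltas": [{"tx": 0, "ty": 0, "tz": 0.002, "wz": 0, "wx": 0, "wy": 0, "jaw": 0.3}, {"tx": 0, "ty": 0, "tz": 0.002, "wz": 0, "wx": 0, "wy": 0, "jaw": 1}, {"tx": 0, "ty": 0, "tz": 0.002, "wz": 0, "wx": 0, "wy": 0, "jaw": 1}, {"tx": 0, "ty": 0, "tz": 0.002, "wz": 0, "wx": 0, "wy": 0, "jaw": 1}, {"tx": 0, "ty": 0, "tz": 0.002, "wz": 0, "wx": 0, "wy": 0, "jaw": 1}]}}

```text
time: 11.15
eef_pos: [0.6112, 0.0843, 0.1031]
tcp_rot: [-0.545, -3.094, 0.0]
wrist_force: [0.3, 0.1, 0.4]
grip_width: 0.991
grasp_force: 0.0
```

{"name": "play_rows", "arguments": {"deltas": [{"tx": 0, "ty": 0, "tz": 0.05, "wz": 0, "wx": 0, "wy": 0, "jaw": 1}, {"tx": 0, "ty": 0, "tz": 0.1, "wz": 0, "wx": 0, "wy": 0, "jaw": 1}, {"tx": 0, "ty": 0, "tz": 0.13, "wz": 0, "wx": 0, "wy": 0, "jaw": 1}, {"tx": 0, "ty": 0, "tz": 0.13, "wz": 0, "wx": 0, "wy": 0, "jaw": 1}, {"tx": 0, "ty": 0, "tz": 0.13, "wz": 0, "wx": 0, "wy": 0, "jaw": 1}]}}

```text
time: 11.57
eef_pos: [0.6116, 0.0843, 0.202]
tcp_rot: [0.544, 3.092, 0.001]
wrist_force: [-0.9, -0.1, -0.6]
grip_width: 0.998
grasp_force: 0.0
```

{"name": "play_rows", "arguments": {"deltas": [{"tx": -0.012, "ty": -0.037, "tz": 0, "wz": 0, "wx": 0, "wy": 0, "jaw": 1}, {"tx": -0.024, "ty": -0.074, "tz": 0, "wz": 0, "wx": 0, "wy": 0, "jaw": 1}, {"tx": -0.036, "ty": -0.11, "tz": 0, "wz": 0, "wx": 0, "wy": 0, "jaw": 1}, {"tx": -0.048, "ty": -0.147, "tz": 0, "wz": 0, "wx": 0, "wy": 0, "jaw": 1}, {"tx": -0.06, "ty": -0.184, "tz": 0, "wz": 0, "wx": 0, "wy": 0, "jaw": 1}]}}

```text
time: 11.98
eef_pos: [0.5652, -0.0547, 0.1992]
tcp_rot: [-0.544, -3.092, -0.0]
wrist_force: [-1.0, -0.1, -0.6]
grip_width: 1.0
grasp_force: 0.0
```

{"name": "play_rows", "arguments": {"deltas": [{"tx": -0.012, "ty": -0.037, "tz": 0, "wz": 0, "wx": 0, "wy": 0, "jaw": 1}, {"tx": -0.024, "ty": -0.074, "tz": 0, "wz": 0, "wx": 0, "wy": 0, "jaw": 1}, {"tx": -0.036, "ty": -0.11, "tz": 0, "wz": 0, "wx": 0, "wy": 0, "jaw": 1}, {"tx": -0.048, "ty": -0.147, "tz": 0, "wz": 0, "wx": 0, "wy": 0, "jaw": 1}, {"tx": -0.06, "ty": -0.184, "tz": 0, "wz": 0, "wx": 0, "wy": 0, "jaw": 1}]}}

```text
time: 12.4
eef_pos: [0.5202, -0.1928, 0.1993]
tcp_rot: [-0.544, -3.092, -0.001]
wrist_force: [0.7, 0.6, 0.8]
grip_width: 1.002
grasp_force: 0.0
```

{"name": "play_rows", "arguments": {"deltas": [{"tx": -0.015, "ty": -0.045, "tz": 0, "wz": 0, "wx": 0, "wy": 0, "jaw": 1}, {"tx": -0.03, "ty": -0.09, "tz": 0, "wz": 0, "wx": 0, "wy": 0, "jaw": 1}, {"tx": -0.046, "ty": -0.135, "tz": 0, "wz": 0, "wx": 0, "wy": 0, "jaw": 1}, {"tx": -0.06, "ty": -0.184, "tz": 0, "wz": 0, "wx": 0, "wy": 0, "jaw": 1}, {"tx": -0.06, "ty": -0.184, "tz": 0, "wz": 0, "wx": 0, "wy": 0, "jaw": 1}]}}

```text
time: 12.82
eef_pos: [0.4739, -0.3346, 0.1991]
tcp_rot: [-0.55, -3.091, 0.001]
wrist_force: [-0.1, -1.0, -0.2]
grip_width: 0.994
grasp_force: 0.0
```

{"name": "play_rows", "arguments": {"deltas": [{"tx": 0, "ty": 0, "tz": -0.03, "wz": 0, "wx": 0, "wy": 0, "jaw": 1}, {"tx": 0, "ty": 0, "tz": -0.06, "wz": 0, "wx": 0, "wy": 0, "jaw": 1}, {"tx": 0, "ty": 0, "tz": -0.08, "wz": 0, "wx": 0, "wy": 0, "jaw": 1}, {"tx": 0, "ty": 0, "tz": -0.08, "wz": 0, "wx": 0, "wy": 0, "jaw": 1}, {"tx": 0, "ty": 0, "tz": -0.08, "wz": 0, "wx": 0, "wy": 0, "jaw": 1}]}}

```text
time: 13.23
eef_pos: [0.4758, -0.3293, 0.1396]
tcp_rot: [-0.545, -3.092, -0.002]
wrist_force: [0.5, -0.2, 0.2]
grip_width: 0.999
grasp_force: 0.0
```

```bash
python3 - <<'E'
from h import *
for i in range(4):
    im=cv2.cvtColor(bot.camera("scene"),cv2.COLOR_RGB2BGR); s=bot.sense()
print(s['eef_pos'].round(4))
G={"scene":gradmag(im)}
print(fit("spacer",.612,.084,G,z=.026),fit("chuck",.476,-.3305,G))
cv2.imwrite("pics/g.png",cv2.resize(im[190:440,130:460],None,fx=2.4,fy=2.4))
E
```

```text
[ 0.4766 -0.3299  0.1417]
(array([0.6128, 0.0841]), np.float32(425.0)) (array([ 0.4764, -0.3298]), np.float64(211.9))
```

View pics/g.png

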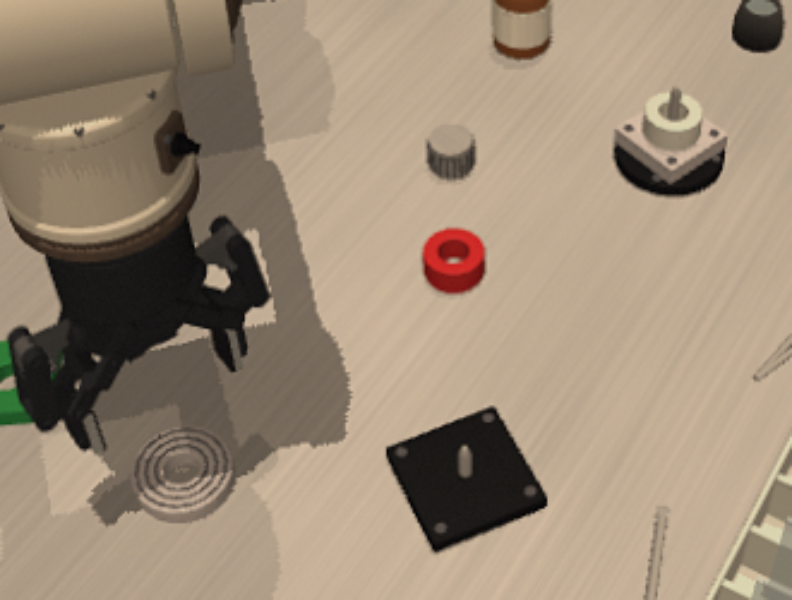

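The tube sits on the plate at crop (673,115), fitted at (.6128,.0841), and the gripper is over the chuck at (185,470). I descend and grip.

{"name": "play_rows", "arguments": {"deltas": [{"tx": 0, "ty": 0, "tz": -0.03, "wz": 0, "wx": 0, "wy": 0, "jaw": 1}, {"tx": 0, "ty": 0, "tz": -0.06, "wz": 0, "wx": 0, "wy": 0, "jaw": 1}, {"tx": 0, "ty": 0, "tz": -0.085, "wz": 0, "wx": 0, "wy": 0, "jaw": 1}, {"tx": 0, "ty": 0, "tz": -0.092, "wz": 0, "wx": 0, "wy": 0, "jaw": 1}, {"tx": 0, "ty": 0, "tz": -0.092, "wz": 0, "wx": 0, "wy": 0, "jaw": 1}]}}

```text
time: 13.85
eef_pos: [0.476, -0.3295, 0.0712]
tcp_rot: [-0.544, -3.093, -0.001]
wrist_force: [0.1, 0.2, 0.6]
grip_width: 1.0
grasp_force: 0.0
```

{"name": "play_rows", "arguments": {"deltas": [{"tx": 0, "ty": 0, "tz": 0, "wz": 0, "wx": 0, "wy": 0, "jaw": 0.8}, {"tx": 0, "ty": 0, "tz": 0, "wz": 0, "wx": 0, "wy": 0, "jaw": 0.45}, {"tx": 0, "ty": 0, "tz": 0, "wz": 0, "wx": 0, "wy": 0, "jaw": 0.45}, {"tx": 0, "ty": 0, "tz": 0, "wz": 0, "wx": 0, "wy": 0, "jaw": 0.45}, {"tx": 0, "ty": 0, "tz": 0, "wz": 0, "wx": 0, "wy": 0, "jaw": 0.45}]}}

```text
time: 14.27
eef_pos: [0.4768, -0.3302, 0.0742]
tcp_rot: [0.544, 3.092, -0.003]
wrist_force: [-4.9, 4.0, 16.0]
grip_width: 0.706
grasp_force: 61.3
```

{"name": "play_rows", "arguments": {"deltas": [{"tx": 0, "ty": 0, "tz": 0.02, "wz": 0, "wx": 0, "wy": 0, "jaw": 0.45}, {"tx": 0, "ty": 0, "tz": 0.06, "wz": 0, "wx": 0, "wy": 0, "jaw": 0.45}, {"tx": 0, "ty": 0, "tz": 0.1, "wz": 0, "wx": 0, "wy": 0, "jaw": 0.45}, {"tx": 0, "ty": 0, "tz": 0.14, "wz": 0, "wx": 0, "wy": 0, "jaw": 0.45}, {"tx": 0, "ty": 0, "tz": 0.16, "wz": 0, "wx": 0, "wy": 0, "jaw": 0.45}]}}

```text
time: 14.68
eef_pos: [0.4769, -0.3303, 0.197]
tcp_rot: [0.544, 3.089, -0.005]
wrist_force: [0.2, -0.8, -0.6]
grip_width: 0.709
grasp_force: 65.3
```

{"name": "play_rows", "arguments": {"deltas": [{"tx": 0.01, "ty": 0.03, "tz": 0, "wz": 0, "wx": 0, "wy": 0, "jaw": 0.45}, {"tx": 0.024, "ty": 0.074, "tz": 0, "wz": 0, "wx": 0, "wy": 0, "jaw": 0.45}, {"tx": 0.036, "ty": 0.11, "tz": 0, "wz": 0, "wx": 0, "wy": 0, "jaw": 0.45}, {"tx": 0.048, "ty": 0.147, "tz": 0, "wz": 0, "wx": 0, "wy": 0, "jaw": 0.45}, {"tx": 0.06, "ty": 0.184, "tz": 0, "wz": 0, "wx": 0, "wy": 0, "jaw": 0.45}]}}

```text
time: 15.1
eef_pos: [0.5216, -0.1905, 0.1932]
tcp_rot: [0.545, 3.092, -0.001]
wrist_force: [1.2, -0.9, -1.7]
grip_width: 0.709
grasp_force: 65.3
```

{"name": "play_rows", "arguments": {"deltas": [{"tx": 0.012, "ty": 0.037, "tz": 0, "wz": 0, "wx": 0, "wy": 0, "jaw": 0.45}, {"tx": 0.024, "ty": 0.074, "tz": 0, "wz": 0, "wx": 0, "wy": 0, "jaw": 0.45}, {"tx": 0.036, "ty": 0.11, "tz": 0, "wz": 0, "wx": 0, "wy": 0, "jaw": 0.45}, {"tx": 0.048, "ty": 0.147, "tz": 0, "wz": 0, "wx": 0, "wy": 0, "jaw": 0.45}, {"tx": 0.06, "ty": 0.184, "tz": 0, "wz": 0, "wx": 0, "wy": 0, "jaw": 0.45}]}}

```text
time: 15.52
eef_pos: [0.5666, -0.0523, 0.1932]
tcp_rot: [0.545, 3.092, -0.0]
wrist_force: [0.0, -0.6, -1.0]
grip_width: 0.706
grasp_force: 65.3
```

{"name": "play_rows", "arguments": {"deltas": [{"tx": 0.02, "ty": 0.06, "tz": 0, "wz": 0, "wx": 0, "wy": 0, "jaw": 0.45}, {"tx": 0.04, "ty": 0.11, "tz": 0, "wz": 0, "wx": 0, "wy": 0, "jaw": 0.45}, {"tx": 0.054, "ty": 0.16, "tz": 0, "wz": 0, "wx": 0, "wy": 0, "jaw": 0.45}, {"tx": 0.06, "ty": 0.184, "tz": 0, "wz": 0, "wx": 0, "wy": 0, "jaw": 0.45}, {"tx": 0.06, "ty": 0.184, "tz": 0, "wz": 0, "wx": 0, "wy": 0, "jaw": 0.45}]}}

```text
time: 15.93
eef_pos: [0.6119, 0.0884, 0.1929]
tcp_rot: [0.539, 3.093, 0.002]
wrist_force: [0.3, 0.3, -1.0]
grip_width: 0.709
grasp_force: 65.3
```

```bash
python3 - <<'E'
from h import *
for i in range(5):
    im=cv2.cvtColor(bot.camera("scene"),cv2.COLOR_RGB2BGR); s=bot.sense()
print(s['eef_pos'].round(4),s['wrist_force'].round(1),s['grip_width'],s['grasp_force'])
p=s['eef_pos']
print(fit("chuck",p[0],p[1],{"scene":gradmag(im)},z=p[2]-.074))
u,v=C["scene"].proj([[.612,.083,.09]])[0].astype(int)
cv2.imwrite("pics/h.png",cv2.resize(im[v-60:v+60,u-60:u+60],None,fx=4.5,fy=4.5))
E
```

```text
[0.6112 0.0833 0.1923] [-1.1 -0.2 -1.1] 0.7050636874482102 65.32329507172108
(array([0.6037, 0.0846]), np.float32(238.9))
```

View pics/h.png

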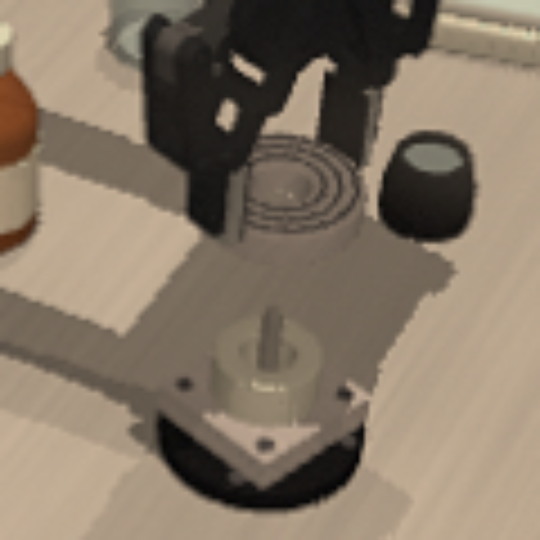

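The chuck is level above the stack, with its hole at crop (285,182), and the tube and pin at (268,355) are in line as before. I lower it.

{"name": "play_rows", "arguments": {"deltas": [{"tx": 0, "ty": 0, "tz": -0.02, "wz": 0, "wx": 0, "wy": 0, "jaw": 0.45}, {"tx": 0, "ty": 0, "tz": -0.04, "wz": 0, "wx": 0, "wy": 0, "jaw": 0.45}, {"tx": 0, "ty": 0, "tz": -0.055, "wz": 0, "wx": 0, "wy": 0, "jaw": 0.45}, {"tx": 0, "ty": 0, "tz": -0.065, "wz": 0, "wx": 0, "wy": 0, "jaw": 0.45}, {"tx": 0, "ty": 0, "tz": -0.072, "wz": 0, "wx": 0, "wy": 0, "jaw": 0.45}]}}

```text
time: 16.6
eef_pos: [0.611, 0.0837, 0.137]
tcp_rot: [-0.546, -3.093, 0.0]
wrist_force: [-0.5, -0.7, -1.0]
grip_width: 0.715
grasp_force: 65.3
```

{"name": "play_rows", "arguments": {"deltas": [{"tx": 0, "ty": 0, "tz": -0.006, "wz": 0, "wx": 0, "wy": 0, "jaw": 0.45}, {"tx": 0, "ty": 0, "tz": -0.012, "wz": 0, "wx": 0, "wy": 0, "jaw": 0.45}, {"tx": 0, "ty": 0, "tz": -0.017, "wz": 0, "wx": 0, "wy": 0, "jaw": 0.45}, {"tx": 0, "ty": 0, "tz": -0.021, "wz": 0, "wx": 0, "wy": 0, "jaw": 0.45}, {"tx": 0, "ty": 0, "tz": -0.021, "wz": 0, "wx": 0, "wy": 0, "jaw": 0.45}]}}

```text
time: 17.02
eef_pos: [0.6114, 0.0843, 0.1224]
tcp_rot: [0.545, 3.093, -0.0]
wrist_force: [-0.8, -0.4, 1.2]
grip_width: 0.709
grasp_force: 65.5
```

{"name": "play_rows", "arguments": {"deltas": [{"tx": 0, "ty": 0, "tz": -0.001, "wz": 0, "wx": 0, "wy": 0, "jaw": 0.45}, {"tx": 0, "ty": 0, "tz": -0.002, "wz": 0, "wx": 0, "wy": 0, "jaw": 0.45}, {"tx": 0, "ty": 0, "tz": -0.003, "wz": 0, "wx": 0, "wy": 0, "jaw": 0.45}, {"tx": 0, "ty": 0, "tz": -0.003, "wz": 0, "wx": 0, "wy": 0, "jaw": 0.45}, {"tx": 0, "ty": 0, "tz": -0.003, "wz": 0, "wx": 0, "wy": 0, "jaw": 0.45}]}}

```text
time: 17.43
eef_pos: [0.6115, 0.0843, 0.1222]
tcp_rot: [0.544, 3.092, 0.0]
wrist_force: [-12.4, -1.2, 28.8]
grip_width: 0.713
grasp_force: 68.4
```

Contact is at .1222, as predicted, so the chuck is seated. I release and rise.

{"name": "play_rows", "arguments": {"deltas": [{"tx": 0, "ty": 0, "tz": 0.0025, "wz": 0, "wx": 0, "wy": 0, "jaw": 0.45}, {"tx": 0, "ty": 0, "tz": 0.0025, "wz": 0, "wx": 0, "wy": 0, "jaw": 1}, {"tx": 0, "ty": 0, "tz": 0.0025, "wz": 0, "wx": 0, "wy": 0, "jaw": 1}, {"tx": 0, "ty": 0, "tz": 0.0025, "wz": 0, "wx": 0, "wy": 0, "jaw": 1}, {"tx": 0, "ty": 0, "tz": 0.0025, "wz": 0, "wx": 0, "wy": 0, "jaw": 1}]}}

```text
time: 17.85
eef_pos: [0.6112, 0.0843, 0.1214]
tcp_rot: [-0.545, -3.094, 0.0]
wrist_force: [0.0, 0.5, -0.2]
grip_width: 0.999
grasp_force: 0.0
```

{"name": "play_rows", "arguments": {"deltas": [{"tx": 0, "ty": 0, "tz": 0.05, "wz": 0, "wx": 0, "wy": 0, "jaw": 1}, {"tx": 0, "ty": 0, "tz": 0.1, "wz": 0, "wx": 0, "wy": 0, "jaw": 1}, {"tx": 0, "ty": 0, "tz": 0.12, "wz": 0, "wx": 0, "wy": 0, "jaw": 1}, {"tx": 0, "ty": 0, "tz": 0.12, "wz": 0, "wx": 0, "wy": 0, "jaw": 1}, {"tx": 0, "ty": 0, "tz": 0.12, "wz": 0, "wx": 0, "wy": 0, "jaw": 1}]}}

```text
time: 18.27
eef_pos: [0.6114, 0.0843, 0.2122]
tcp_rot: [0.545, 3.093, 0.0]
wrist_force: [0.6, 1.6, -0.8]
grip_width: 1.002
grasp_force: 0.0
```

{"name": "play_rows", "arguments": {"deltas": [{"tx": -0.046, "ty": -0.03, "tz": 0, "wz": 0, "wx": 0, "wy": 0, "jaw": 1}, {"tx": -0.092, "ty": -0.06, "tz": 0, "wz": 0, "wx": 0, "wy": 0, "jaw": 1}, {"tx": -0.138, "ty": -0.09, "tz": 0, "wz": 0, "wx": 0, "wy": 0, "jaw": 1}, {"tx": -0.183, "ty": -0.12, "tz": 0, "wz": 0, "wx": 0, "wy": 0, "jaw": 1}, {"tx": -0.183, "ty": -0.12, "tz": 0, "wz": 0, "wx": 0, "wy": 0, "jaw": 1}]}}

```text
time: 18.68
eef_pos: [0.4691, -0.0077, 0.21]
tcp_rot: [-0.546, -3.09, 0.002]
wrist_force: [-1.0, 0.3, 0.9]
grip_width: 1.002
grasp_force: 0.0
```

{"name": "play_rows", "arguments": {"deltas": [{"tx": 0, "ty": 0, "tz": -0.03, "wz": 0, "wx": 0, "wy": 0, "jaw": 1}, {"tx": 0, "ty": 0, "tz": -0.06, "wz": 0, "wx": 0, "wy": 0, "jaw": 1}, {"tx": 0, "ty": 0, "tz": -0.09, "wz": 0, "wx": 0, "wy": 0, "jaw": 1}, {"tx": 0, "ty": 0, "tz": -0.108, "wz": 0, "wx": 0, "wy": 0, "jaw": 1}, {"tx": 0, "ty": 0, "tz": -0.108, "wz": 0, "wx": 0, "wy": 0, "jaw": 1}]}}

```text
time: 19.1
eef_pos: [0.4722, -0.0055, 0.1269]
tcp_rot: [-0.544, -3.088, 0.0]
wrist_force: [-0.3, -0.9, -0.7]
grip_width: 1.001
grasp_force: 0.0
```

```bash
python3 - <<'E'
from h import *
for i in range(4):
    im=cv2.cvtColor(bot.camera("scene"),cv2.COLOR_RGB2BGR); s=bot.sense()
print(s['eef_pos'].round(4)); print(fit("chuck",.612,.084,{"scene":gradmag(im)},z=.048))
cv2.imwrite("pics/i.png",cv2.resize(im[130:310,230:450],None,fx=3,fy=3))
E
```

```text
[ 0.4743 -0.0057  0.1313]
(array([0.611 , 0.0849]), np.float32(331.1))
```

View pics/i.png

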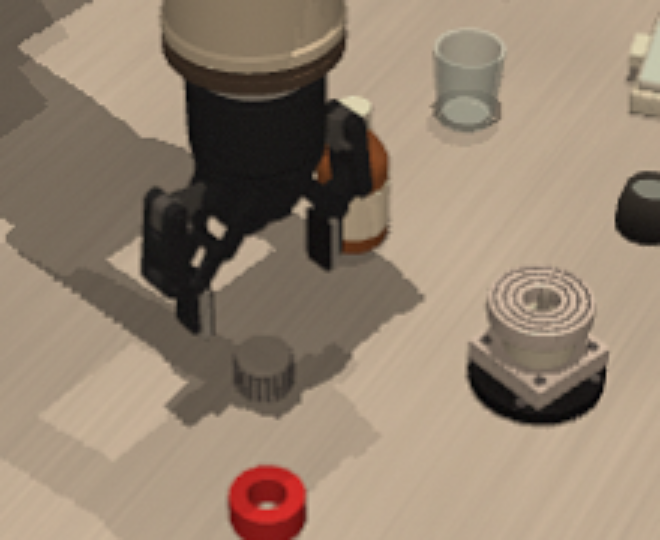

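The chuck sits flat on the tube at crop (541,300), fitted at (.611,.0849), and the gripper is over the cap at (264,368). I descend and grip.

{"name": "play_rows", "arguments": {"deltas": [{"tx": 0, "ty": 0, "tz": -0.025, "wz": 0, "wx": 0, "wy": 0, "jaw": 1}, {"tx": 0, "ty": 0, "tz": -0.05, "wz": 0, "wx": 0, "wy": 0, "jaw": 1}, {"tx": 0, "ty": 0, "tz": -0.065, "wz": 0, "wx": 0, "wy": 0, "jaw": 1}, {"tx": 0, "ty": 0, "tz": -0.071, "wz": 0, "wx": 0, "wy": 0, "jaw": 1}, {"tx": 0, "ty": 0, "tz": -0.071, "wz": 0, "wx": 0, "wy": 0, "jaw": 0.8}]}}

```text
time: 19.72
eef_pos: [0.4739, -0.0057, 0.0773]
tcp_rot: [-0.545, -3.093, 0.0]
wrist_force: [-0.6, -1.2, 0.1]
grip_width: 0.886
grasp_force: 0.0
```

{"name": "play_rows", "arguments": {"deltas": [{"tx": 0, "ty": 0, "tz": 0, "wz": 0, "wx": 0, "wy": 0, "jaw": 0.5}, {"tx": 0, "ty": 0, "tz": 0, "wz": 0, "wx": 0, "wy": 0, "jaw": 0.2}, {"tx": 0, "ty": 0, "tz": 0, "wz": 0, "wx": 0, "wy": 0, "jaw": 0.15}, {"tx": 0, "ty": 0, "tz": 0, "wz": 0, "wx": 0, "wy": 0, "jaw": 0.15}, {"tx": 0, "ty": 0, "tz": 0, "wz": 0, "wx": 0, "wy": 0, "jaw": 0.15}]}}

```text
time: 20.13
eef_pos: [0.4744, -0.0058, 0.0784]
tcp_rot: [0.544, 3.093, -0.0]
wrist_force: [-3.2, 0.1, 12.7]
grip_width: 0.375
grasp_force: 58.5
```

{"name": "play_rows", "arguments": {"deltas": [{"tx": 0, "ty": 0, "tz": 0.02, "wz": 0, "wx": 0, "wy": 0, "jaw": 0.15}, {"tx": 0, "ty": 0, "tz": 0.06, "wz": 0, "wx": 0, "wy": 0, "jaw": 0.15}, {"tx": 0, "ty": 0, "tz": 0.1, "wz": 0, "wx": 0, "wy": 0, "jaw": 0.15}, {"tx": 0, "ty": 0, "tz": 0.15, "wz": 0, "wx": 0, "wy": 0, "jaw": 0.15}, {"tx": 0, "ty": 0, "tz": 0.17, "wz": 0, "wx": 0, "wy": 0, "jaw": 0.15}]}}

```text
time: 20.55
eef_pos: [0.4748, -0.0058, 0.2098]
tcp_rot: [0.544, 3.089, -0.0]
wrist_force: [0.9, -0.6, 0.5]
grip_width: 0.375
grasp_force: 59.6
```

{"name": "play_rows", "arguments": {"deltas": [{"tx": 0.04, "ty": 0.026, "tz": 0, "wz": 0, "wx": 0, "wy": 0, "jaw": 0.15}, {"tx": 0.08, "ty": 0.053, "tz": 0, "wz": 0, "wx": 0, "wy": 0, "jaw": 0.15}, {"tx": 0.12, "ty": 0.079, "tz": 0, "wz": 0, "wx": 0, "wy": 0, "jaw": 0.15}, {"tx": 0.16, "ty": 0.105, "tz": 0, "wz": 0, "wx": 0, "wy": 0, "jaw": 0.15}, {"tx": 0.183, "ty": 0.12, "tz": 0, "wz": 0, "wx": 0, "wy": 0, "jaw": 0.15}]}}

```text
time: 20.97
eef_pos: [0.6134, 0.0862, 0.205]
tcp_rot: [0.544, 3.093, 0.001]
wrist_force: [0.5, 0.3, -1.5]
grip_width: 0.375
grasp_force: 59.8
```

```bash
python3 - <<'E'
from h import *
for i in range(6):
    im=cv2.cvtColor(bot.camera("scene"),cv2.COLOR_RGB2BGR); s=bot.sense()
print(s['eef_pos'].round(4),s['wrist_force'].round(1),s['grip_width'],s['grasp_force'])
u,v=C["scene"].proj([[.612,.083,.09]])[0].astype(int)
cv2.imwrite("pics/j.png",cv2.resize(im[v-60:v+60,u-60:u+60],None,fx=4.5,fy=4.5))
E
```

```text
[0.6107 0.0839 0.2051] [ 0.9 -0.  -1.9] 0.372807232231899 59.865662783849984
```

View pics/j.png

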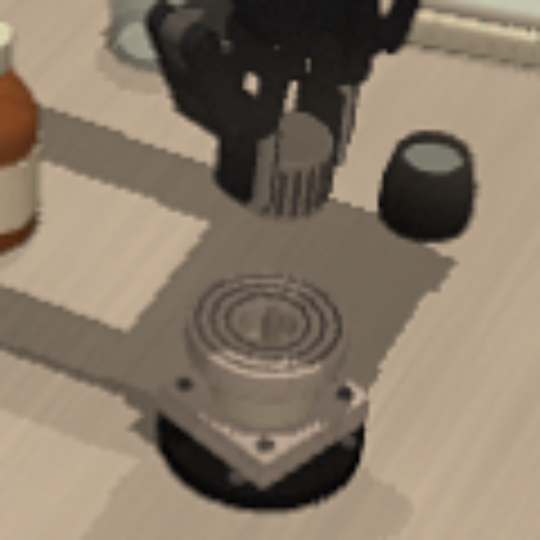

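The chuck is on the stack with the pin tip in its hole at crop (270,318), and the cap hangs upright above at (300,165). I lower it.

{"name": "play_rows", "arguments": {"deltas": [{"tx": 0, "ty": 0, "tz": -0.02, "wz": 0, "wx": 0, "wy": 0, "jaw": 0.15}, {"tx": 0, "ty": 0, "tz": -0.038, "wz": 0, "wx": 0, "wy": 0, "jaw": 0.15}, {"tx": 0, "ty": 0, "tz": -0.052, "wz": 0, "wx": 0, "wy": 0, "jaw": 0.15}, {"tx": 0, "ty": 0, "tz": -0.063, "wz": 0, "wx": 0, "wy": 0, "jaw": 0.15}, {"tx": 0, "ty": 0, "tz": -0.07, "wz": 0, "wx": 0, "wy": 0, "jaw": 0.15}]}}

```text
time: 21.68
eef_pos: [0.6108, 0.0839, 0.1517]
tcp_rot: [-0.545, -3.093, 0.0]
wrist_force: [-0.4, -0.3, -0.6]
grip_width: 0.376
grasp_force: 59.9
```

{"name": "play_rows", "arguments": {"deltas": [{"tx": 0, "ty": 0, "tz": -0.005, "wz": 0, "wx": 0, "wy": 0, "jaw": 0.15}, {"tx": 0, "ty": 0, "tz": -0.01, "wz": 0, "wx": 0, "wy": 0, "jaw": 0.15}, {"tx": 0, "ty": 0, "tz": -0.013, "wz": 0, "wx": 0, "wy": 0, "jaw": 0.15}, {"tx": 0, "ty": 0, "tz": -0.015, "wz": 0, "wx": 0, "wy": 0, "jaw": 0.15}, {"tx": 0, "ty": 0, "tz": -0.015, "wz": 0, "wx": 0, "wy": 0, "jaw": 0.15}]}}

```text
time: 22.1
eef_pos: [0.6112, 0.0843, 0.1411]
tcp_rot: [-0.545, -3.094, 0.0]
wrist_force: [-0.0, -0.1, -1.0]
grip_width: 0.373
grasp_force: 59.9
```

{"name": "play_rows", "arguments": {"deltas": [{"tx": 0, "ty": 0, "tz": -0.001, "wz": 0, "wx": 0, "wy": 0, "jaw": 0.15}, {"tx": 0, "ty": 0, "tz": -0.002, "wz": 0, "wx": 0, "wy": 0, "jaw": 0.15}, {"tx": 0, "ty": 0, "tz": -0.003, "wz": 0, "wx": 0, "wy": 0, "jaw": 0.15}, {"tx": 0, "ty": 0, "tz": -0.003, "wz": 0, "wx": 0, "wy": 0, "jaw": 0.15}, {"tx": 0, "ty": 0, "tz": -0.003, "wz": 0, "wx": 0, "wy": 0, "jaw": 0.15}]}}

```text
time: 22.52
eef_pos: [0.6115, 0.0843, 0.1404]
tcp_rot: [0.544, 3.093, 0.0]
wrist_force: [-6.0, -0.2, 14.7]
grip_width: 0.372
grasp_force: 61.6
```

Contact is exactly at .1404, so the cap is seated. I release and rise.

{"name": "play_rows", "arguments": {"deltas": [{"tx": 0, "ty": 0, "tz": 0.001, "wz": 0, "wx": 0, "wy": 0, "jaw": 0.15}, {"tx": 0, "ty": 0, "tz": 0.001, "wz": 0, "wx": 0, "wy": 0, "jaw": 1}, {"tx": 0, "ty": 0, "tz": 0.001, "wz": 0, "wx": 0, "wy": 0, "jaw": 1}, {"tx": 0, "ty": 0, "tz": 0.001, "wz": 0, "wx": 0, "wy": 0, "jaw": 1}, {"tx": 0, "ty": 0, "tz": 0.001, "wz": 0, "wx": 0, "wy": 0, "jaw": 1}]}}

```text
time: 22.93
eef_pos: [0.6112, 0.0843, 0.1395]
tcp_rot: [-0.545, -3.094, 0.0]
wrist_force: [-0.6, -0.2, -0.3]
grip_width: 0.918
grasp_force: 0.0
```

{"name": "play_rows", "arguments": {"deltas": [{"tx": 0, "ty": 0, "tz": 0.03, "wz": 0, "wx": 0, "wy": 0, "jaw": 1}, {"tx": 0, "ty": 0, "tz": 0.07, "wz": 0, "wx": 0, "wy": 0, "jaw": 1}, {"tx": 0, "ty": 0, "tz": 0.12, "wz": 0, "wx": 0, "wy": 0, "jaw": 1}, {"tx": 0, "ty": 0, "tz": 0.15, "wz": 0, "wx": 0, "wy": 0, "jaw": 1}, {"tx": 0, "ty": 0, "tz": 0.15, "wz": 0, "wx": 0, "wy": 0, "jaw": 1}]}}

```text
time: 23.35
eef_pos: [0.6124, 0.0843, 0.2578]
tcp_rot: [0.543, 3.087, 0.002]
wrist_force: [0.3, 0.1, -0.7]
grip_width: 1.003
grasp_force: 0.0
```

```bash
python3 - <<'E'
from h import *
for i in range(6):
    im=cv2.cvtColor(bot.camera("scene"),cv2.COLOR_RGB2BGR); s=bot.sense()
print(s['time'],s['eef_pos'].round(4),s['wrist_force'].round(1))
cv2.imwrite("pics/k.png",cv2.resize(im[110:310,270:500],None,fx=2.8,fy=2.8))
E
```

```text
23.65 [0.6109 0.0843 0.2508] [ 0.3  0.  -0.9]
```

View pics/k.png

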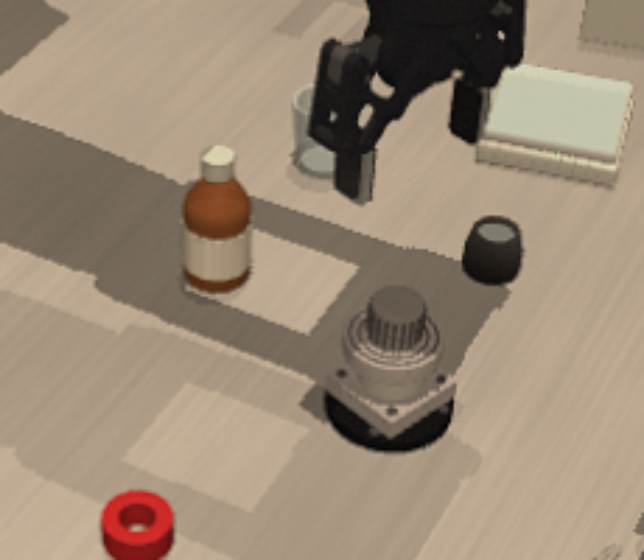

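The full stack stands straight, with the cap at crop (397,315). The bottle, beaker and loupe are untouched, and the gripper is clear. I hand the job in.

```bash
python3 -c "
from plant import bot
print(bot.job_done())"
```

```text
the job is handed in; nothing more can be done
None
```

The plate, tube, chuck and cap are stacked in that order on the tall spindle, each lowered to contact before release, and the job was handed in at about 24 s with the bottle, beaker and loupe left where they stood.

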